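# Open the latched wheel case

### The job

Get the wheel case open for the class: press down the release tab on its front so that the lid springs up, then push the lid back until it is fully open and leave it standing there. Only touch and push: do not lift the case, shove it along or tip it, and leave the car, mallet, wheel and jar beside it where they are.

Things in the scene. Friction and masses are not known exactly. Their poses are not given: they have to be found in the camera images.
- case: Blue steel case, 130 deep (x) by 180 wide (y) by 76 mm high with the lid shut, about 3 kg, loose on the table, full of black wheels. Origin: centre of its underside. +x points from the front (release tab side, towards the robot) to the back (hinge side), y to the left, z up. Front wall at x = -65 mm, back wall at x = +65 mm.
- tab_press (a point): Point to press: top of the release tab, mid-width, 48 mm ahead of the case's front wall. The tab is a bare-steel paddle 40 wide (y), 36 long (x), 6 mm thick, 25 to 61 mm ahead of the middle of the front wall, top 54 mm above the table. Behind it a steel hook 24 mm wide rises to 83 mm, front face 21 mm ahead of the wall (30 mm when pressed), holding the lid. Moves with the tab.
- release_tab (a joint): Angle of the release tab, rad: 0 at rest, 0.30 fully pressed (the press point is then about 8.5 mm lower). Pressing the paddle straight down raises it; a spring brings it back. It takes about 2 N to start and 6 N at the end. The lid is let go by about 0.2.
- lid (a joint): Angle of the lid, rad: 0 shut and latched, 1.57 upright, 1.9 fully open (stop, leaning back past upright). Once unlatched, a spring lifts it in under 2 s to about 1.0, where it stays; from there it must be pushed, with about 1 N at its edge. A stiff hinge keeps it where it is left.
- lid_edge (a point): Middle of the lid's free (front) edge, mid-thickness, 134 mm from the hinge line. The lid is a flat panel 134 by 184 mm, 7 mm thick; a tongue 36 mm wide sticks out a further 9 mm from the middle of the edge. Moves with the lid; shut, it is 4 mm ahead of the front wall, 72 mm above the table.
- lid_hinge (a point): Middle of the lid's hinge line, which runs along the case's y axis at the top of the back wall (case x = +65 mm, 68.5 mm above the table). At lid angle a, the lid's inner (under) face runs from here along -cos(a) in case x and +sin(a) in z.
- toy_car: Toy car with a blue foam-like block body on four black wheels, 200 long (its x) by 88 wide by 61 mm high, 0.15 kg, loose beside the case. Origin: centre of its footprint, on the table. Bystander.
- mallet: Mallet lying on the table: wooden handle 22 mm thick along its x, about 226 mm long overall, steel head with orange faces, 86 wide by 32 mm high, at +x; 0.25 kg. Origin: on the table, below the axis of the handle, 70 mm from the middle of the head. Bystander.
- loose_wheel: Black spoked wheel, 68 mm across, 10 mm thick, lying flat. Origin: centre of its underside. Bystander.
- pin_jar: Small jar with a steel cap, 48 mm across, 65 mm high, standing. Origin: centre of its underside. Bystander.

How it is judged:
By the outcome, as a careful person would: the job done as asked, in the order asked, and still so for the second after the job is handed in, with the robot touching nothing.
It also fails if it takes over 38 s, if anything falls off the work surface, if the arm or the gripper's body presses on something with over 40 N, if the wrist force passes 120 N, or if a joint passes its speed limit or range.

### The arm

A 6-joint arm with a two-finger parallel gripper is mounted at the origin on the work surface. World frame = base frame: x ahead of the robot, y to its left, z up, the work surface at z = 0. Lengths are in mm, angles in degrees, forces in N, time in s.
With the tool pointing down it reaches from about 300 to 850 mm from the base axis. Payload 4.2 kg.
Tool frame: the origin (TCP) lies on the centre line of the jaws, within the pads' length; the fingertips stand 14 mm ahead of it and the grasp point (between the pads) lies 5 mm behind it; z points along the fingers, y is the direction in which the jaws open and shut (so a half turn about z gives the same grasp; the last joint's range is limited). The gripper opens to 91 mm and grips with 3 to 60 N. Pads are 32 mm wide; open, the fingers measure 118 mm over their backs; the gripper's body (76 mm by 178 mm) begins 60 mm behind the grasp point.
Start: joints at [63.025, 18.312, 89.639, -0, 72.044, -1.146], TCP at [250.523, 517.571, 227.976] pointing down, gripper open.
Joint ranges: [-177.97, 177.97], [-48.28, 115.42], [12.27, 149.76], [-77.06, 257.06], [2.81, 150.46], [-146.56, 146.56]. Speed limits (degrees/s): [147.25, 147.25, 180, 180, 180, 180].

### API

Orientations are given as [roll, pitch, yaw] about the fixed x, y, z axes, in that order (R = Rz(yaw) Ry(pitch) Rx(roll)).
In Python, from workcell import state, grab_frame, job_done gives the robot as it stands.
- The arm moves only by the tool send_rows, never from a script. Its argument "deltas" is one flat list of numbers, 5 for each row, row after row: the opening, from 0 (shut) to 1 (fully open), then the shift along the tool's x, y, z in m, then the turn about the tool's z in degrees. A call has 1 to 12 rows; each row shifts and turns the pose as measured when the row begins, along the tool's axes as they then stand; what a row does not reach is not made up. A row lasts 1/10 s, in which the tool goes at most 50 mm and 8.59 degrees, less where a joint would pass 70% of its speed; a pose out of reach is approached as far as the arm can. A call is refused whole if a number of a shift passes 0.05 or a number of a turn 8.59, either way. A call with a gripper value outside its range is refused whole. The fingers move at their own pace and stop on an object; "squeeze" is the grip in N (left out, the last holds). Time passes only in rows, so rows that do not move let the fingers close. It gives the time, the measured TCP pose, the force and the opening at its end, in the units of the state.
- state(): the state, without advancing time (a new reading comes with each control period).
- grab_frame(name): name is "side" or "top" or "wrist"; returns a dict with "img" (400x640x3 uint8, red, green, blue), "camera_matrix" (3x3 intrinsics, pixels), "R" (3x3) and "t" (3): a world point X has camera coordinates R X + t; the wrist camera has in their place "mount" (4x4, takes a point from camera to tool coordinates, whose origin is the TCP and whose axes are the flange's). Camera axes: x right, y down, z forward; pixel columns grow to the right and rows downward; lengths in mm; the calibration is good to about 2 mm. A picture is of the moment at which its call begins: read the wrist's pose just before it. There is no depth.
- job_done(): hands the job in, once; it reports no verdict.
The state is a dict: "time_s": time; "qpos": joint angles; "qvel": joint speeds; "effort": joint torques, N m; "ee_pos": TCP position; "ee_rot": TCP orientation; "force": force on the tool from outside, world axes, zero at the start; "torque": the same for the moment, N m; "gripper_width": finger opening in mm.
Only numpy, scipy, OpenCV 4.12 (cv2) and the standard library are available. Lean on these libraries where they do the work, as an engineer would, in place of code of your own. Each camera call takes 0.05 s, during which the arm holds its last target. There are 200 camera calls.

## Working session

There is one attempt and no reset: what is moved stays moved. The work goes in short steps, Python scripts to look and compute and a tool call to move; the robot and the scene stay as the last step left them, time stands still between calls to the robot, and variables do not carry over. Pictures are saved under pics/ and viewed, and the job is handed in when it is done.

Besides the shell and the picture viewer there is one more tool, called after "Emit:" as name(argument=value, ...) on one line, values as JSON. send_rows: Moves the arm, as the interface text tells. Its arguments: {"type":"object","properties":{"deltas":{"type":"array","items":{"type":"number"}},"squeeze":{"type":"number"}},"required":["deltas"]}

```bash
mkdir -p pics; ls; python3 - <<'E'
from workcell import *
import cv2
s=state();print(s)
for n in("top","side"):
    f=grab_frame(n);cv2.imwrite(f"pics/{n}0.png",f["img"][:,:,::-1]);print(n,f["camera_matrix"],f["R"],f["t"])
E
```

```text
pics
{'time_s': 0.0, 'qpos': array([ 6.30270029e+01,  1.83512583e+01,  8.97076140e+01, -1.80450330e-03,
        7.20427700e+01, -1.14615935e+00]), 'qvel': array([-0.04590652,  0.09857801,  0.06467698,  0.00608195,  0.01345974,
       -0.01150149]), 'effort': array([ 1.34258138e-03, -4.12469029e+01, -2.31977302e+01,  7.26706395e-02,
        4.58222092e-02, -1.45731719e-04]), 'ee_pos': array([250.2899212 , 517.12761139, 227.11590826]), 'ee_rot': array([-1.79898344e+02, -3.17872863e-04,  1.54173720e+02]), 'force': array([ 0.55341365,  0.94364449, -0.06658466]), 'torque': array([-0.00099567, -0.01722675, -0.02497481]), 'gripper_width': 91.30247394086668}
top [[362.85595583   0.         315.37717503]
 [  0.         362.85595583 199.80515784]
 [  0.           0.           1.        ]] [[-1.65631643e-02 -9.99856065e-01 -3.67558851e-03]
 [-9.83118590e-01  1.69556219e-02 -1.82182177e-01]
 [ 1.82218276e-01  5.96026072e-04 -9.83257924e-01]] [ 85.11125295 516.55306829 760.20773558]
side [[387.90706628   0.         316.30476913]
 [  0.         387.90706628 198.85074163]
 [  0.           0.           1.        ]] [[ 8.97931190e-01 -4.40135616e-01  4.67113223e-04]
 [-3.01188444e-01 -6.15234939e-01 -7.28540659e-01]
 [ 3.20944076e-01  6.54038691e-01 -6.85002402e-01]] [-437.05091553  261.17354415  886.11117929]
```

View pics/top0.png

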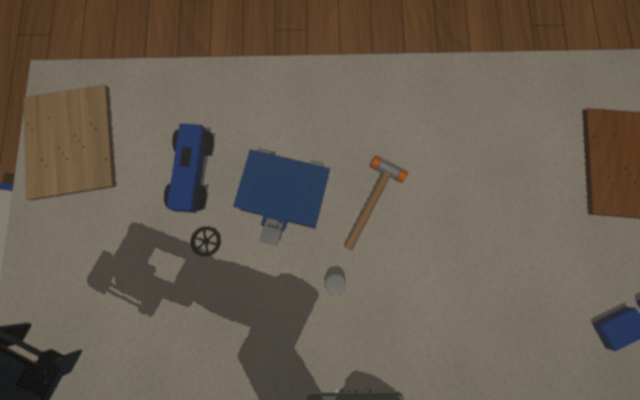

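View pics/side0.png

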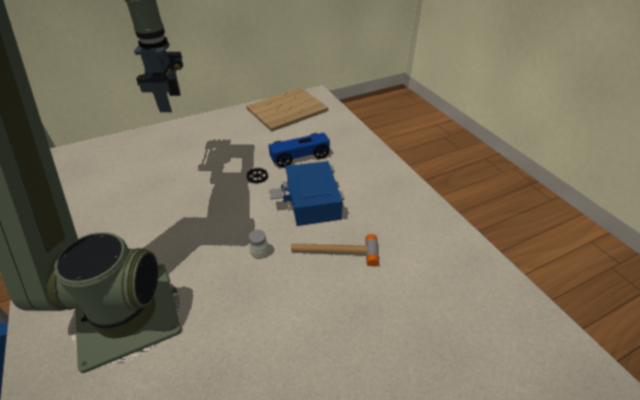

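The top view shows the case lid with corners near (249,150), (329,168), (316,228) and (235,207), and its tab at (271,235). The jar is at (335,281), the loose wheel at (206,241), the car to the left of the case and the mallet to the right. Next I measure them.

```bash
cat > h.py <<'E'
import cv2,numpy as np
from workcell import *
def ray(f,px,z):
    d=np.linalg.inv(f["camera_matrix"])@np.array([px[0],px[1],1.]);R=f["R"];c=-R.T@f["t"];d=R.T@d
    return c+d*(z-c[2])/d[2]
def mask(img,lo,hi): return cv2.inRange(cv2.cvtColor(img,cv2.COLOR_RGB2HSV),np.array(lo),np.array(hi))
def blue(img,roi):
    m=mask(img,(100,120,40),(125,255,255));k=np.zeros_like(m);x0,y0,x1,y1=roi;k[y0:y1,x0:x1]=255;m&=k
    return max(cv2.findContours(m,0,1)[0],key=cv2.contourArea)
E
python3 - <<'E'
from h import *
f=grab_frame("top");c=blue(f["img"],(225,140,340,240))
P=np.array([ray(f,p[0],76)[:2] for p in c],np.float32)
r=cv2.minAreaRect(P);print(r,cv2.boxPoints(r))
g=f["img"][210:250,250:295];print(cv2.contourArea(c))
# tab: bright gray, low saturation vs table
for n,p,z in(("tab px",(271,239),54),("jar",(335.5,278),65),("wheel",(206,241),10),("mallet end",(350,246),20),("head",(389,169),32),("car front",(190,212),40)):print(n,ray(f,p,z).round())
cv2.imwrite("pics/zoom.png",cv2.resize(f["img"][130:300,160:420,::-1],None,fx=3,fy=3,interpolation=2))
s=grab_frame("side");cv2.imwrite("pics/zs.png",cv2.resize(s["img"][120:280,230:400,::-1],None,fx=3.7,fy=3.7,interpolation=2))
E
```

```text
((536.7803344726562, 150.80447387695312), (175.77182006835938, 137.33799743652344), 75.11219024658203) [[447.8362   83.51176]
 [580.5639   48.2259 ]
 [625.7245  218.0972 ]
 [492.99677 253.38306]]
4552.5
tab px [432. 174.  54.]
jar [348.  37.  65.]
wheel [433. 328.  10.]
mallet end [416.   0.  20.]
head [590. -94.  32.]
car front [496. 357.  40.]
```

View pics/zoom.png

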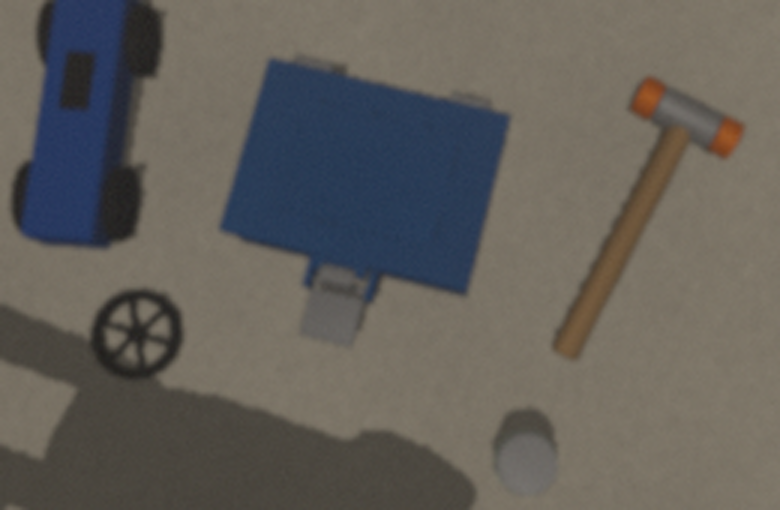

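View pics/zs.png

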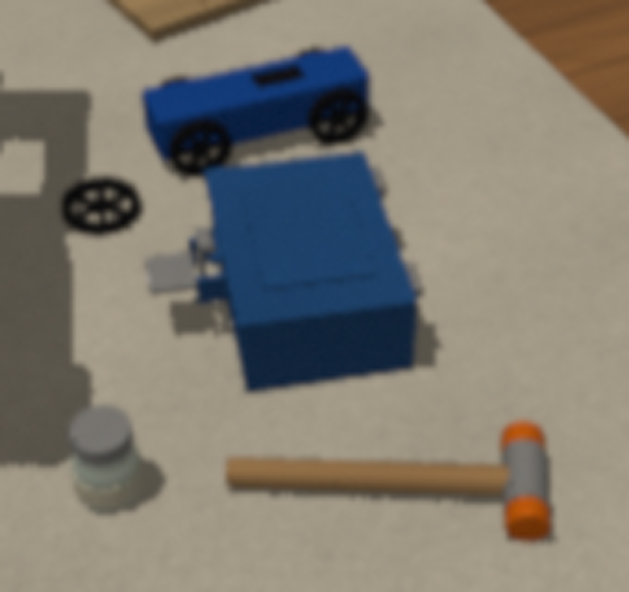

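```bash
python3 - <<'E'
from h import *
f=grab_frame("top");s=grab_frame("side")
q=lambda p,z:ray(f,(160+(p[0]-1)/3,130+(p[1]-1)/3),z)[:2]
qs=lambda p,z:ray(s,(230+(p[0]-1.3)/3.7,120+(p[1]-1.3)/3.7),z)[:2]
BL,BR,FR,FL=[q(p,76) for p in((268,59),(510,115),(467,295),(220,230))]
print("top",BL,BR,FR,FL,[np.linalg.norm(v).round(1) for v in(BL-BR,BR-FR,FR-FL,FL-BL)])
print([np.degrees(np.arctan2(v[1],v[0])).round(1) for v in(BL-BR,BR-FR,FL-FR,BL-FL)])
sBL,sBR,sFR,sFL=[qs(p,76) for p in((366,153),(415,299),(234,321),(207,172))]
print("side",sBL,sBR,sFR,sFL)
for C in((BL,BR,FR,FL),(sBL,sBR,sFR,sFL)):print("ctr",sum(C)/4)
print("tab front mid",q((326,341),54),"side",qs((151,280),54))
for n,p in(("FL",(300,335)),("FR",(353,346)),("BR",(366,302)),("BL",(313,292))):print(n,q(p,54))
E
```

```text
top [628.3507626 220.8199636] [582.68267715  44.01025579] [451.98383234  77.44955246] [501.48283278 252.9625014 ] [np.float64(182.6), np.float64(134.9), np.float64(182.4), np.float64(130.9)]
[np.float64(75.5), np.float64(-14.4), np.float64(74.3), np.float64(-14.2)]
side [631.79130063 211.61139089] [583.87637255  41.60797551] [455.89500523  78.66751244] [505.17119479 245.80595946]
ctr [541.12502621 148.81056831]
ctr [544.1834683  144.42320958]
tab front mid [422.81820727 179.61431696] side [425.12571854 168.63754801]
FL [427.43987181 198.40331747]
FR [418.91003955 160.14808295]
BR [450.47172326 150.80048533]
BL [458.3992203  189.31111814]
```

Case origin is about (544,146.5), yaw about -15°. The predicted tab position (422,179) agrees with the measured (423,179). First I turn the tool to line up with the case and close the fingers.

Emit:
send_rows(deltas=[0, 0, 0, 0, -5.4, 0, 0, 0, 0, -5.4, 0, -0.03, -0.034, 0, 0], squeeze=10)

```text
time_s: 0.6
ee_pos: [269.9, 479.8, 227.0]
ee_rot: [179.9, -0.1, 165.7]
force: [1.6, -0.3, 0.5]
gripper_width: 70.2
```

```bash
python3 - <<'E'
from h import *
s=state();f=grab_frame("wrist");print(s["time_s"],s["ee_pos"],s["ee_rot"],s["force"],s["gripper_width"]);print(f["mount"].round(2))
E
```

```text
0.6 [269.90516715 479.79637107 226.95691664] [ 1.79920602e+02 -6.69279202e-02  1.65673297e+02] [ 1.5733757  -0.27989184  0.50281477] 70.15034222473385
[[   0.     -0.96   -0.28   79.47]
 [   1.      0.      0.      0.52]
 [   0.     -0.28    0.96 -156.05]
 [   0.      0.      0.      1.  ]]
```

Emit:
send_rows(deltas=[0, -0.029, -0.031, 0, 0, 0, -0.029, -0.031, 0, 0, 0, -0.029, -0.031, 0, 0, 0, -0.029, -0.031, 0, 0, 0, -0.029, -0.031, 0.01, 0, 0, -0.029, -0.031, 0.02, 0, 0, -0.029, -0.031, 0.03, 0, 0, -0.029, -0.031, 0.03, 0, 0, 0, 0, 0, 0])

```text
time_s: 1.55
ee_pos: [439.5, 165.1, 141.9]
ee_rot: [-179.9, 0.5, 165.3]
force: [-1.1, 0.2, 0.4]
gripper_width: 0.9
```

```bash
python3 - <<'E'
from h import *
s=state();print(s["time_s"],s["ee_pos"],s["ee_rot"],s["force"],s["gripper_width"])
d=np.array([430,177])-s["ee_pos"][:2];y=np.radians(s["ee_rot"][2]);print("tool dx,dy",d@[np.cos(y),np.sin(y)],d@[np.sin(y),-np.cos(y)])
a=grab_frame("wrist")["img"];b=grab_frame("side")["img"][60:260,180:400];b=cv2.resize(b,(440,400))
cv2.imwrite("pics/w1.png",np.hstack([cv2.resize(a[:,:,:],(360,225)),b[:225,:,:]])[:,:,::-1]);cv2.imwrite("pics/s1.png",b[:,:,::-1])
cv2.imwrite("pics/w1.png",a[:,:,::-1])
E
```

```text
1.55 [439.50156851 165.06979278 141.91742359] [-179.91783792    0.54373078  165.34083643] [-1.13558338  0.22909042  0.36296867] 0.9300949982529424
tool dx,dy 12.211436347489158 9.137312013590126
```

View pics/w1.png

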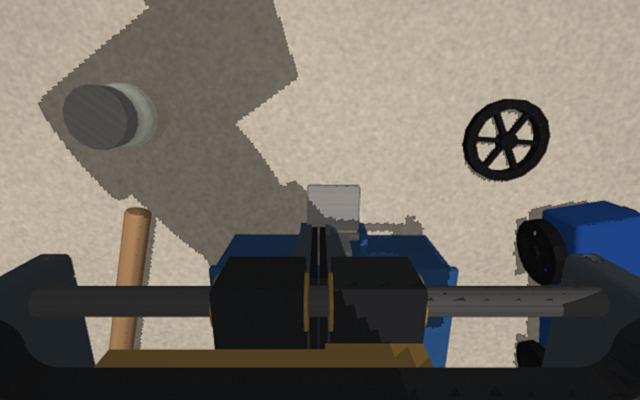

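The wrist view shows the tab at columns 308–360 with its front edge at row 185. The fingertips are still over the hook and need to come forward and sideways. I check the position by ray.

```bash
cat >> h.py <<'E'
from scipy.spatial.transform import Rotation as Ro
def wray(px,z):
    s=state();f=grab_frame("wrist");M=f["mount"];R=Ro.from_euler("xyz",s["ee_rot"],degrees=True).as_matrix()
    c=R@M[:3,3]+s["ee_pos"];d=R@M[:3,:3]@np.linalg.inv(f["camera_matrix"])@np.array([px[0],px[1],1.])
    return c+d*(z-c[2])/d[2]
E
python3 - <<'E'
from h import *
print(wray((308,186),54),wray((360,185),54),wray((506,139),10))
E
```

```text
[420.13886952 166.71241271  54.        ] [429.54951125 205.62511959  54.        ] [433.31164914 338.07381948  10.        ]
```

Emit:
send_rows(deltas=[0, 0.012, 0.005, 0.03, 0, 0, 0, 0, 0.02, 0, 0, 0, 0, 0, 0])

```text
time_s: 2.1
ee_pos: [431.9, 183.2, 98.2]
ee_rot: [179.4, 1.3, 166.0]
force: [0.0, -0.3, -0.2]
gripper_width: 0.6
```

```bash
python3 - <<'E'
from h import *
s=state();print(s["time_s"],s["ee_pos"],s["ee_rot"],s["qvel"].round(2))
for n in("wrist","top"):
    a=grab_frame(n)["img"]
    if n=="top":a=cv2.resize(a[130:300,160:420],None,fx=3,fy=3)
    cv2.imwrite(f"pics/{n}2.png",a[:,:,::-1])
s=state();print(s["ee_pos"],s["ee_rot"])
E
```

```text
2.1 [431.92824206 183.20611275  98.17322179] [179.38748396   1.31164481 166.04148729] [ 1.74 -2.14 -1.13  0.4   1.41  0.36]
[433.28615083 183.37516011  99.90723924] [179.27440139   1.47034297 166.00730748]
```

View pics/wrist2.png

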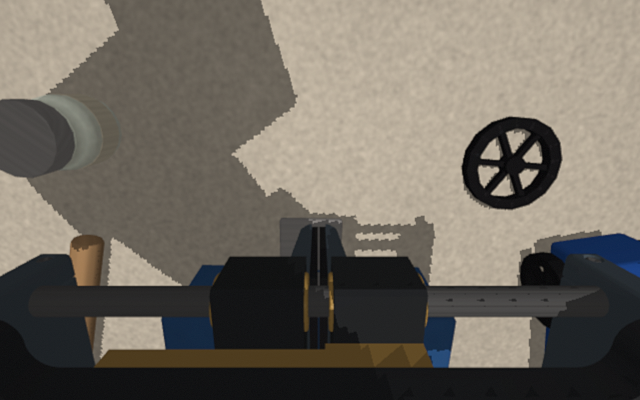

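View pics/top2.png

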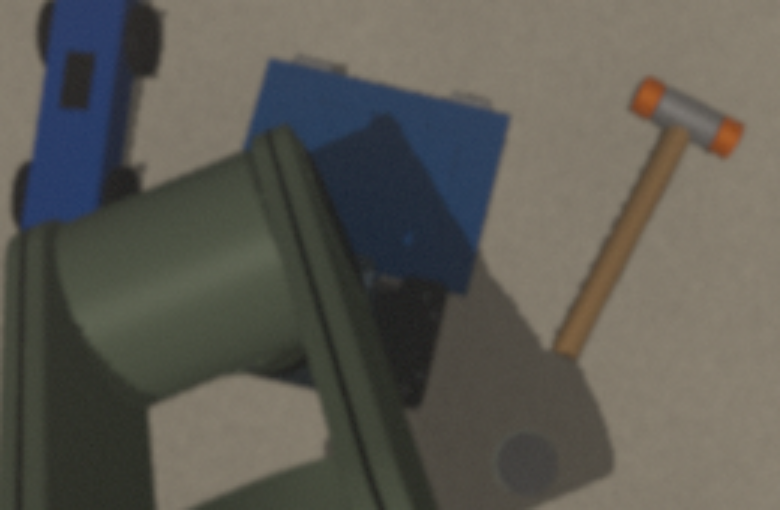

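The tab's left edge is at column 280 and its front edge at row 218, and the fingers are centred near column 319. I check this with a fresh reading.

```bash
python3 - <<'E'
from h import *
def proj(s,f,X):
    M=f["mount"];R=Ro.from_euler("xyz",s["ee_rot"],degrees=True).as_matrix()
    p=M[:3,:3].T@(R.T@(np.array(X)-s["ee_pos"])-M[:3,3]);u=f["camera_matrix"]@p;return (u[:2]/u[2]).round()
s=state();f=grab_frame("wrist");print(s["ee_pos"],s["ee_rot"],s["qvel"].round(2))
a=f["img"]
ex=np.array([.966,-.259,0]);ey=np.array([.259,.966,0]);O=np.array([544,146.5,0])
for x,y,z in((-126,20,54),(-126,-20,54),(-126,0,54),(-90,-20,54)):print(proj(s,f,O+x*ex+y*ey+[0,0,z]))
R=Ro.from_euler("xyz",s["ee_rot"],degrees=True).as_matrix()
print("tip",s["ee_pos"]+R@[0,0,14],proj(s,f,s["ee_pos"]+R@[16,0,14]), "wheel",wray((512,163),10))
c=a[180:280,230:420].astype(float)*1.6
cv2.imwrite("pics/w3.png",cv2.resize(np.clip(c,0,255).astype(np.uint8),None,fx=4,fy=4)[:,:,::-1])
E
```

```text
[433.28615083 183.37516011  99.90723924] [179.27440139   1.47034297 166.00730748] [-0.69 -0.67 -1.1  -0.21 -0.12 -0.01]
[337. 217.]
[274. 216.]
[305. 217.]
[275. 268.]
tip [433.67756532 183.46033675  85.91297114] [317. 227.] wheel [434.84506025 331.72997472  10.        ]
```

View pics/w3.png

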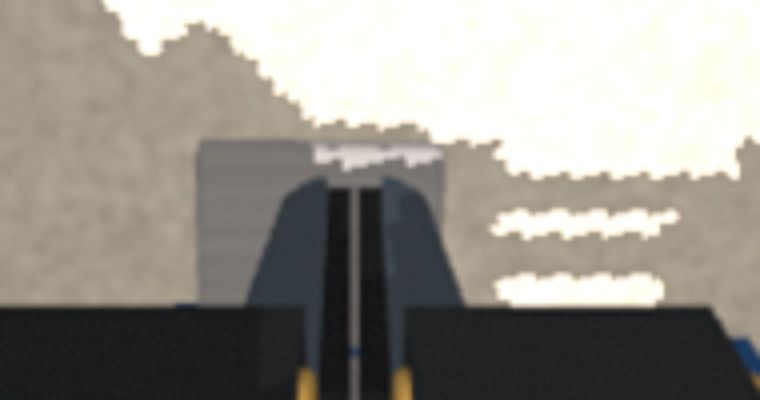

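Corrected case origin is about (544.5,149). I shift (+2, -4.5) mm in the tool frame and descend.

Emit:
send_rows(deltas=[0, 0.002, -0.0045, 0.012, 0, 0, 0, 0, 0.012, 0, 0, 0, 0, 0.004, 0, 0, 0, 0, 0.0, 0])

```text
time_s: 2.7
ee_pos: [435.3, 181.1, 76.3]
ee_rot: [178.9, 2.0, 166.0]
force: [0.7, -0.4, 1.2]
gripper_width: 0.6
```

Emit:
send_rows(deltas=[0, 0.0045, -0.001, 0.005, 0, 0, 0.001, 0, 0.004, 0, 0, 0, 0, 0.003, 0])

```text
time_s: 3.0
ee_pos: [430.8, 182.1, 65.4]
ee_rot: [178.8, 2.2, 166.0]
force: [-2.7, -1.2, 4.7]
gripper_width: 0.2
```

Emit:
send_rows(deltas=[0, 0, -0.001, 0.003, 0, 0, 0, 0, 0.003, 0])

```text
time_s: 3.2
ee_pos: [431.0, 182.2, 61.0]
ee_rot: [178.6, 2.2, 165.9]
force: [-8.7, -4.3, 33.2]
gripper_width: 0.7
```

```bash
python3 - <<'E'
from h import *
s=state();print(s["time_s"],s["ee_pos"],s["force"])
a=grab_frame("wrist")["img"];b=cv2.resize(grab_frame("side")["img"][60:260,180:400],(440,400))
cv2.imwrite("pics/s4.png",np.hstack([cv2.resize(a[:,180:460],(280,400)),b])[:,:,::-1])
E
```

```text
3.2 [431.00137437 182.19469614  60.97843235] [-8.71129724 -4.26870541 33.21926063]
```

View pics/s4.png

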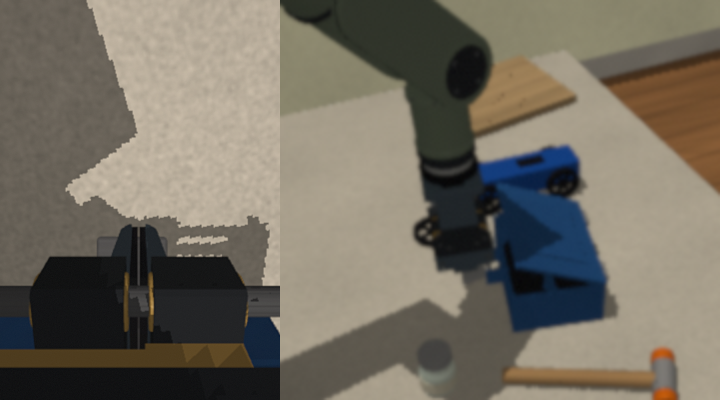

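The tab is fully pressed (33 N at its stop) and the lid has sprung up. I ease off and rise.

Emit:
send_rows(deltas=[0, 0, 0, -0.008, 0, 0, 0.002, 0, -0.012, 0, 0, 0.001, 0, -0.02, 0, 0, 0, 0, -0.02, 0, 0, 0, 0, -0.02, 0, 0, 0, 0, -0.015, 0, 0, 0, 0, 0, 0])

```text
time_s: 4.0
ee_pos: [424.7, 181.8, 160.3]
ee_rot: [178.5, 2.4, 165.9]
force: [1.1, -0.1, -0.5]
gripper_width: 0.3
```

```bash
python3 - <<'E'
from h import *
a=grab_frame("top")["img"];b=cv2.resize(grab_frame("side")["img"][60:260,180:400],(440,400))
cv2.imwrite("pics/s5.png",np.hstack([cv2.resize(a[100:300,160:340],(360,400)),b])[:,:,::-1])
s=state();print(s["time_s"],s["ee_pos"],s["ee_rot"],s["force"])
E
```

```text
4.1 [423.41916965 181.29112116 158.34812885] [178.67932852   2.19373717 165.9441055 ] [ 0.10109029 -0.71929808 -0.15430215]
```

View pics/s5.png

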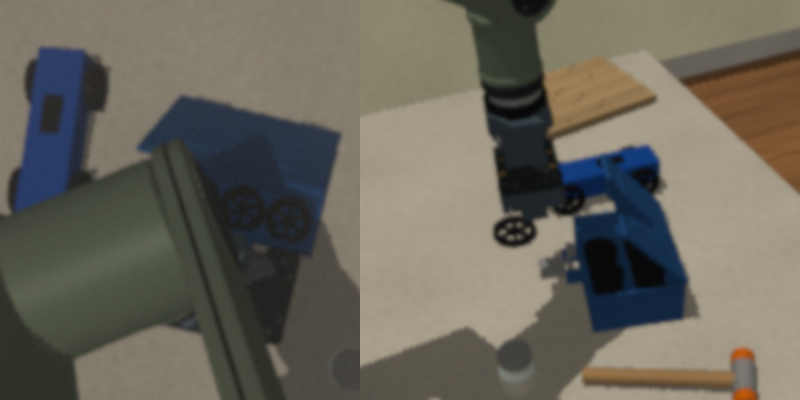

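The lid is standing at about 1 rad and the wheels inside are visible. I rise to a fingertip height of about 166 mm and approach the lid.

Emit:
send_rows(deltas=[0, 0, 0, -0.016, 0, 0, -0.02, 0, -0.006, 0, 0, -0.02, 0, 0, 0, 0, -0.02, 0, 0, 0, 0, -0.01, 0, 0, 0, 0, 0, 0, 0, 0])

```text
time_s: 4.7
ee_pos: [488.3, 162.2, 175.4]
ee_rot: [179.1, 1.5, 166.0]
force: [-0.3, 0.2, -0.2]
gripper_width: 0.4
```

```bash
cat >> h.py <<'E'
def where():
    s=state();R=Ro.from_euler("xyz",s["ee_rot"],degrees=True).as_matrix();t=s["ee_pos"]+R@[0,0,14]
    d=t[:2]-[544.5,149];print(s["time_s"],"tip case x,y,z",(d@[.966,-.259]).round(1),(d@[.259,.966]).round(1),t[2].round(1),"rot",s["ee_rot"].round(1),"F",s["force"].round(1))
def snap(n):
    b=cv2.resize(grab_frame("side")["img"][60:260,180:460],(784,560));cv2.imwrite(f"pics/{n}.png",b[:,:,::-1])
E
python3 -c "
from h import *
where();snap('s6')"
```

```text
4.7 tip case x,y,z -57.3 -1.6 161.4 rot [179.1   1.5 166. ] F [-0.3  0.2 -0.2]
```

View pics/s6.png

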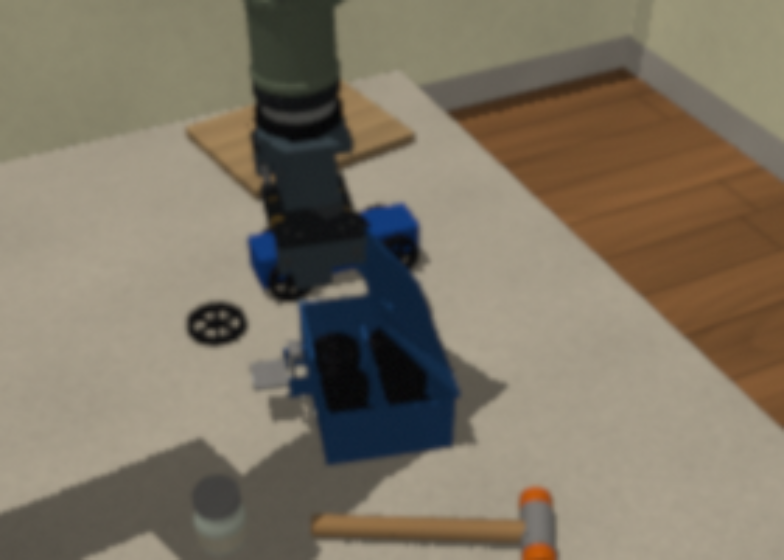

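Emit:
send_rows(deltas=[0, -0.012, 0, -0.001, 0, 0, -0.012, 0, -0.001, 0, 0, -0.012, 0, 0, 0, 0, -0.012, 0, 0, 0, 0, -0.012, 0, 0, 0, 0, -0.012, 0, 0, 0, 0, -0.012, 0, 0, 0, 0, 0, 0, 0, 0])

```text
time_s: 5.55
ee_pos: [574.2, 140.5, 178.7]
ee_rot: [179.2, 1.3, 166.1]
force: [0.0, -0.7, 0.4]
gripper_width: 0.5
```

```bash
python3 -c "
from h import *
where();snap('s7')"
```

```text
5.55 tip case x,y,z 31.3 -0.3 164.7 rot [179.2   1.3 166.1] F [ 0.  -0.7  0.4]
```

View pics/s7.png

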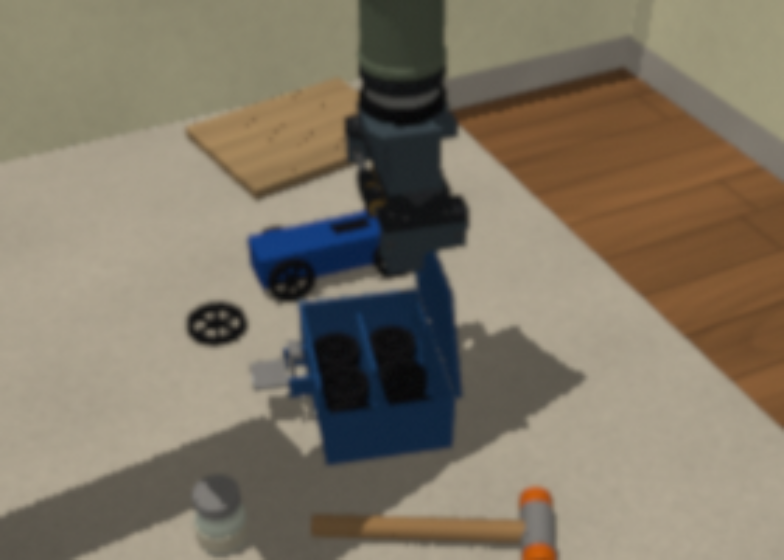

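Emit:
send_rows(deltas=[0, -0.01, 0, 0, 0, 0, -0.01, 0, 0, 0, 0, -0.01, 0, 0, 0, 0, -0.008, 0, 0, 0, 0, -0.005, 0, 0, 0])

```text
time_s: 6.1
ee_pos: [616.2, 129.7, 178.8]
ee_rot: [179.3, 1.0, 166.1]
force: [-0.8, -0.0, -0.2]
gripper_width: 0.4
```

```bash
python3 -c "
from h import *
where()"
```

```text
6.1 tip case x,y,z 74.5 0.1 164.8 rot [179.3   1.  166.1] F [-0.8 -0.  -0.2]
```

Emit:
send_rows(deltas=[0, -0.004, 0, 0, 0, 0, -0.002, 0, 0, 0])

```text
time_s: 6.3
ee_pos: [622.6, 128.1, 178.6]
ee_rot: [179.3, 1.0, 166.1]
force: [-2.8, 0.2, 0.2]
gripper_width: 0.3
```

```bash
python3 -c "
from h import *
where();snap('s8')"
```

```text
6.3 tip case x,y,z 81.1 0.2 164.6 rot [179.3   1.  166.1] F [-2.8  0.2  0.2]
```

View pics/s8.png

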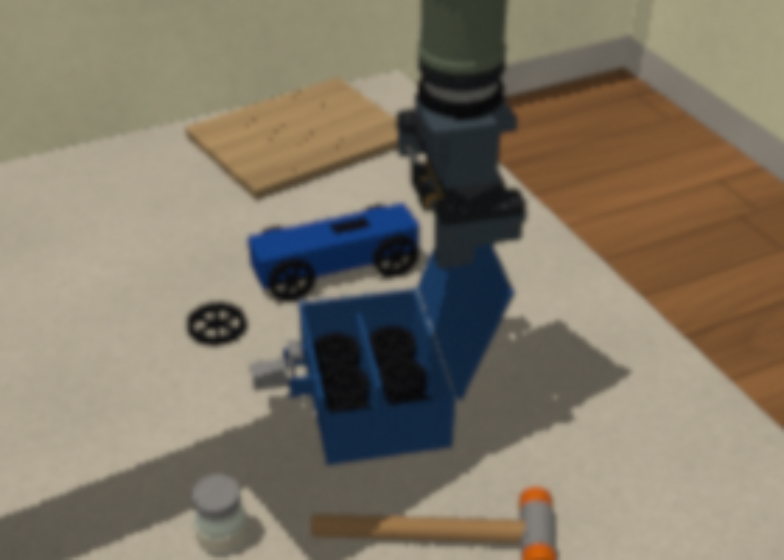

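The lid leans back past upright, at or near its stop, and the case has not moved. I use small steps to feel for the stop.

Emit:
send_rows(deltas=[0, -0.0015, 0, 0, 0])

```text
time_s: 6.45
ee_pos: [622.8, 128.0, 178.5]
ee_rot: [179.3, 0.8, 166.1]
force: [-5.4, 1.7, 2.0]
gripper_width: 0.4
```

Emit:
send_rows(deltas=[0, -0.001, 0, 0, 0])

```text
time_s: 6.55
ee_pos: [622.7, 128.0, 178.5]
ee_rot: [179.3, 0.7, 166.1]
force: [-4.4, 0.4, 1.9]
gripper_width: 0.4
```

The stop is reached: the position no longer changes and the force has risen to 5 N. I back away and up.

Emit:
send_rows(deltas=[0, 0.005, 0, 0, 0, 0, 0.015, 0, 0, 0, 0, 0.03, 0, -0.01, 0, 0, 0.04, 0, -0.03, 0, 0, 0.04, 0, -0.03, 0, 0, 0.04, 0, -0.03, 0, 0, 0.04, 0, -0.03, 0, 0, 0.03, 0, 0, 0, 0, 0, 0, 0, 0, 0, 0, 0, 0, 0])

```text
time_s: 7.55
ee_pos: [386.5, 185.4, 309.5]
ee_rot: [178.7, 2.2, 166.1]
force: [-0.1, 0.3, -0.2]
gripper_width: 0.3
```

```bash
python3 - <<'E'
from h import *
where();snap('s9')
a=grab_frame("top")["img"];cv2.imwrite("pics/t9.png",cv2.resize(a[100:300,160:420,::-1],None,fx=3,fy=3))
E
```

```text
7.55 tip case x,y,z -161.5 -5.4 295.5 rot [178.7   2.2 166.1] F [-0.1  0.3 -0.2]
```

View pics/s9.png

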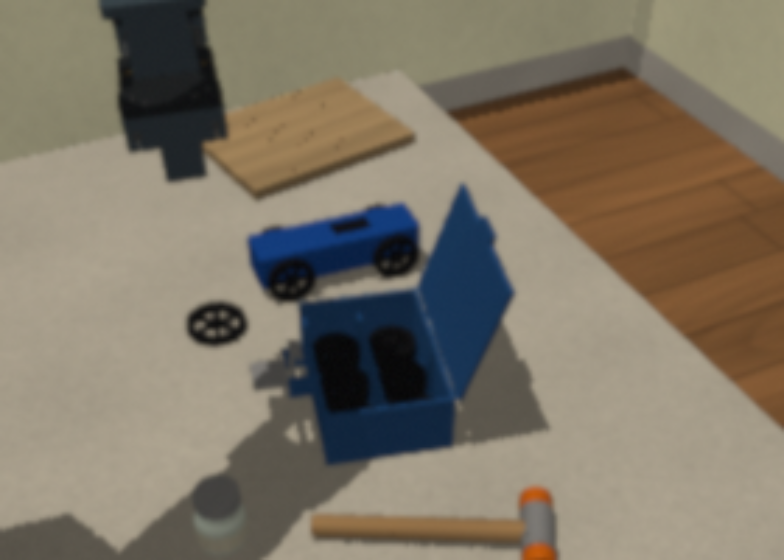

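View pics/t9.png

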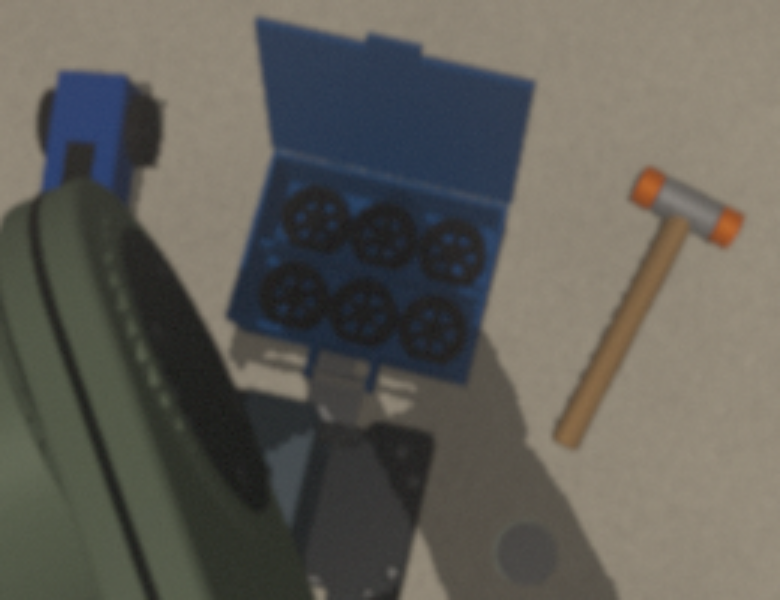

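Both views show the lid leaning back, with its far corners at top-zoom (257,17) and (535,82). The case, car, wheel, mallet and jar are where they were. Last check: the lid angle.

```bash
python3 - <<'E'
from h import *
f=grab_frame("top");s=grab_frame("side")
for n,F,px in(("top",f,[(160+p[0]/3,100+p[1]/3) for p in((257,17),(535,82))]),("side",s,[(180+p[0]/2.8,60+p[1]/2.8) for p in((463,184),(514,293))])):
  for p,y in zip(px,(92,-92)):
    best=min((np.hypot(*(lambda X,L=None:((X[:2]-[544.5,149])@[.966,-.259]-(65-134*np.cos(a)),(X[:2]-[544.5,149])@[.259,.966]-y))(ray(F,p,68.5+134*np.sin(a)))),a) for a in np.arange(1.4,2.1,.01))
    print(n,best)
E
```

```text
top (np.float64(2.5984054833849752), np.float64(1.9300000000000004))
top (np.float64(0.42196241783638133), np.float64(1.9300000000000004))
side (np.float64(4.379741925265879), np.float64(1.9800000000000004))
side (np.float64(2.6184871130274283), np.float64(1.9800000000000004))
```

The lid measures about 1.93 rad from the top view and 1.98 from the side. That matches the 1.9 stop within measuring error, so I hand the job in.

```bash
python3 -c "
from workcell import *
print(job_done())"
```

```text
the job is handed in; nothing more can be done
None
```

The case is open. I pressed the release tab to its stop with the closed fingertips and the lid sprang up. I then pushed the lid back until it met its stop, with about 5 N at contact, backed the arm clear and handed in at about 7.6 s.

- **Lid angle:** it measures about 1.93 rad in the top view and 1.98 rad in the side view. Both are slightly over the stated 1.9 stop. The two views differ by 0.05 rad, which I put down to calibration error.
- **Surroundings:** in the last pictures the case, wheel, mallet and jar look unmoved. So does the car, which the arm partly hid in the top view. I judged this by eye rather than measuring it.
- **Tab press force:** the wrist force peaked at about 33 N upward (about 35 N in all) when the tab reached its stop. That is more than the 6 N needed, but under the 40 N and 120 N limits.
- **Tab position:** early estimates of its sideways position differed by up to about 17 mm between cameras. I settled this with a closer wrist view before pressing.

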